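Pull-test a cart coupler, then unlatch it and hold it off its ball

ROBOT

A 6-joint arm with a two-finger parallel gripper is mounted at the origin on a cart in front of the work surface, level with it; the furniture and walls round the work are solid. World frame = base frame: x ahead of the robot, y to its left, z up, the work surface at z = 0. Lengths are in m, angles in rad, forces in N, time in s.
With the tool pointing down it reaches from about 0.25 to 0.775 m from the base axis. Payload 4 kg.
Tool frame: the origin (TCP) lies between the finger pads; the fingertips stand 11 mm ahead of it and the grasp point (between the pads) lies 8 mm behind it; z points along the fingers, y is the line along which they close (so a half turn about z gives the same grasp; the last joint's range is limited). The gripper opens to 94 mm and grips with 3 to 60 N. Pads are 16 mm wide; open, the fingers measure 119 mm over their backs; the gripper's body (75 mm by 177 mm) begins 78 mm behind the grasp point.
Start: joints at [-1.35, 0.087, 1.371, -0, 1.684, -0.103], TCP at [0.175, -0.521, 0.217] pointing down, gripper open.
Joint ranges: [-3.1, 3.1], [-0.76, 2.03], [0.27, 2.55], [-1.08, 4.22], [0.17, 2.65], [-2.57, 2.57]. Speed limits (rad/s): [2.79, 2.79, 3.14, 3.14, 3.14, 3.14].

INTERFACE

Orientations are given as [roll, pitch, yaw] about the fixed x, y, z axes, in that order (R = Rz(yaw) Ry(pitch) Rx(roll)).
In Python, from station import robot, camrig, telemetry gives the robot as it stands (robot), with the cameras (camrig) and the readings (telemetry).
- The arm moves only by the tool nudge_tcp, called after ">>>" as name([rows], argument=value, ...), one row to a line, values as JSON. Schema: {"type":"object","properties":{"increments":{"type":"array","items":{"type":"array","items":{"type":"number"},"minItems":5,"maxItems":5},"minItems":1,"maxItems":12},"clamp_n":{"type":"number"},"only":{"type":"string"},"quiet":{"type":"boolean"},"lines":{"type":"string"}},"required":["increments"],"additionalProperties":false}. increments is a list of rows, 1 to 12 of them, each of 5 numbers: the finger opening in m, then dx, dy, dz in a scale on which 1.0 is 60 cm, then a turn about the tool's z in fractions of the full range, 1 being pi rad; each row is the pose to reach, as a shift and turn from the pose commanded when the call began, along the tool's axes at that moment; what a row does not reach only later rows make up. A row lasts 1/10 s, in which the tool goes at most 0.05 m and 0.15 rad, less where a joint would pass 70% of its speed; a pose out of reach is approached as far as the arm can. The fingers move at their own pace and stop on an object; clamp_n is the grip in N (left out, the last holds). Time passes only in rows, so rows that do not move let the fingers close. The tool returns the time, the measured TCP pose, the force, the opening and the grip force at its end. only (a regular expression) keeps the lines of the reply that match it, lines (a string "A,B") keeps lines A to B, and quiet returns only ok. Shift and turn numbers lie between -1 and 1, and a call with a number outside is refused. Input that does not fit is refused with a message, and nothing moves.
- telemetry.get_state(): the state, without advancing time (a new reading comes with each control period).
- camrig.grab_frame(name): name is "scene" or "top" or "wrist"; returns the picture (384x512x3 uint8, red, green, blue); there is no depth.
- camrig.camera_model(name): a dict with "mtx" (3x3 intrinsics, pixels), "rvec" (rotation vector, rad) and "tvec" (3), from world to camera coordinates, as OpenCV has them; the wrist camera has in their place "tool_from_camera" (4x4, takes a point from camera to tool coordinates, whose origin is the TCP and whose axes are the flange's). Camera axes: x right, y down, z forward; pixel columns grow to the right and rows downward; lengths in m; the calibration is good to about 2 mm. The wrist camera is an equidistant fisheye: a pixel r from the principal point sees the ray r / f radians off the axis. A picture is of the moment at which its call begins: read the wrist's pose just before it. camera_model takes no time and is no camera call.
- robot.finish_job(): hands the job in; it is judged then, once.
The state is a dict: "clock": time; "qpos": joint angles; "joint_velocities": joint speeds; "effort": joint torques, N m; "position": TCP position; "tool_rot": TCP orientation; "contact_force": force on the tool from outside, world axes, zero at the start; "wrist_torque": the same for the moment, N m; "gripper_width": finger opening in m; "gripper_force": force on a finger pad.
Only numpy, scipy, OpenCV 4.12 (cv2) and the standard library are available. Lean on these libraries where they do the work, as an engineer would, in place of code of your own. Each camera call takes 0.05 s, during which the arm holds its last target. There are 200 camera calls.

TASK

Check the blue stock-cart coupler on its bench stand. First, with the coupler latched on the ball, draw the orange grip of the sprung gauge straight out of the tongue's tail until the green ring on its rod is fully out and the red ring is still hidden, keep it there for about a second and let the gauge run all the way home. Then squeeze the red latch grip fully across to the blue grip, lift the coupler straight up about 8 cm off the ball, and finish still holding it there, level and still above the ball; leave the other things on the worktop where they are.

Things in the scene. Friction and masses are not known exactly. Their poses are not given: they have to be found in the camera images.
- stand: grey stand plate 150x80x10 mm fixed to the worktop with a steel ball on a neck and a grey saddle under the tongue (saddle 62 mm from the ball toward its -x). Origin on the worktop under the ball; the plate reaches from x=-105 to +45 mm, y=+-40. Its +x axis points from the saddle to the ball: the tongue's tail points along its -x
- ball (a point): centre of the ball, 48 mm above the worktop; ball diameter 32 mm, flat collar of 26 mm diameter under it that the latch fork grips
- coupler: loose blue coupler with aluminium tongue stub, latch and gauge, about 0.37 kg, balance point 11 mm behind the ball. Origin in its cup, at the ball's centre when seated; axes then as the stand's (x along the tongue, tail to -x; z up). Housing 48x48 mm, deck 20 mm above the origin, two upright grip plates on it. 1.5 mm of play on the ball; it comes off straight up, 40 mm clears the ball
- blue_grip (a point): middle of the outer face of the fixed blue grip plate, at y=-22 mm in the coupler, 46 mm above its origin; the plate is 34 mm long in x, 6 mm thick and spans 28 to 64 mm above the origin. Below it a 16 mm wide steel latch bar, top 26 mm above the origin, sticks out to y=-38 (-50 squeezed): keep fingertips more than 28 mm above the origin
- red_grip (a point): middle of the outer face of the red latch grip plate, at y=+34 mm in the coupler when latched, +22 when fully squeezed (56 mm over both plates, 44 mm squeezed), 46 mm above the origin; same size as the blue plate. It moves with the latch
- cup (a point): point in the coupler at its origin; coincides with the ball's centre when seated
- squeeze_point (a point): point midway between the grip plates' outer faces when squeezed, 52 mm above the coupler's origin (about 100 mm above the worktop): where the middle of the finger pads should be, fingers closing along the coupler's y
- latch_slide (a joint): latch travel in m: 0 latched (fork under the ball's collar), 0.012 fully squeezed against its stop, red grip moved toward the blue one (along the coupler's -y). Free of the ball beyond about 0.009. Spring 5 N at 0, 9 N at 0.012; it springs back when released
- gauge_slide (a joint): gauge pull in m: 0 home, end stop at 0.045. It grows as the orange grip is drawn away from the ball, along the coupler's -x. The green ring starts to show at 0.018 and is fully out at 0.027; the red ring starts to show at 0.035. Spring 3 N at home, about 9 N at 0.031; it springs home when released
- gauge_grip (a point): grip point on the orange pull grip of the gauge, 123 mm behind the ball along the tongue when home, 24 mm above the coupler's origin (72 mm above the worktop), 10 mm below the grip's top; it moves with the grip. The grip is an upright block 14 mm in x, 16 mm in y (pinch it across y from above), 42 to 82 mm above the worktop
- vial_cream: screw-cap sample vial with blue cap and cream contents, 36 mm wide, 65 tall; origin at its foot; leave it alone
- vial_green: screw-cap sample vial with white cap and a green band, 31 mm wide, 66 tall; origin at its foot; leave it alone
- carton_plum: small pale blue folding carton, 50x34x80 mm, standing; origin at its foot; leave it alone
- carton_tan: small white and orange folding carton, 60x30x78 mm, standing; origin at its foot; leave it alone
- marker_purple: black felt marker with a purple cap end, 134 mm long, 15 thick, lying; origin under its middle; leave it alone
- radio: black hand radio lying on its back, 151x58x31 mm; origin under its middle; leave it alone

How it is judged:
On the way, in this order (a step that is already met when the one before it is completed fails the run):
1. gauge drawn out with the green ring out and the red ring hidden, coupler still latched on the ball (value of joint gauge_slide between 0.025 and 0.037 m and value of joint latch_slide below 0.004 m and z of cup in the frame of ball below 0.01 m), for 0.5 s.
2. gauge back home, coupler still on the ball (value of joint gauge_slide below 0.004 m and z of cup in the frame of ball below 0.01 m), for 0.1 s.
3. latch squeezed open while the coupler is still on the ball (value of joint latch_slide above 0.009 m and z of cup in the frame of ball below 0.01 m), for 0.1 s.
4. coupler raised off the ball and held (z of cup in the frame of ball between 0.05 and 0.14 m and horizontal distance between cup and ball below 0.05 m and angle between coupler's own z axis and vertical below 0.35 rad and contact force between the fingers and coupler above 1 N and contact force between coupler and stand below 0.1 N and linear speed of coupler below 0.04 m/s and value of joint gauge_slide below 0.006 m), for 0.2 s.
At the end, for the whole second after the job is handed in: The fingers hold the coupler (over 1 N), still (under 4 cm/s) and level (within 0.35 rad), its cup 5 to 14 cm above the ball's centre and within 5 cm of it sideways, nothing of it touching the stand, gauge home (under 6 mm) (all of step 4); the arm keeps its last pose, push and grip.
It fails at once if the gauge is drawn past its red ring (value of joint gauge_slide above 0.041 m).
It fails at once if another thing on the worktop is displaced by more than 3 cm or tipped over (distance of any of vial_cream, vial_green, carton_plum, carton_tan, marker_purple, radio from where it was at the start of the episode above 0.03 m or angle between any of vial_cream, vial_green, carton_plum, carton_tan, marker_purple, radio's own z axis and vertical above 0.5 rad).
It also fails if it takes over 51 s, if anything falls off the work surface, if the arm or the gripper's body presses on something with over 40 N, if the wrist force passes 120 N, or if a joint passes its speed limit or range.

## Working session

There is one attempt and no reset: what is moved stays moved. The work goes in short steps, Python scripts to look and compute and a tool call to move; the robot and the scene stay as the last step left them, time stands still between calls to the robot, and variables do not carry over. Pictures are saved under pics/ and viewed, at most 10 in all, crops included, and the job is handed in when it is done.

```bash
ls; mkdir -p pics; python3 - <<'E'
from station import robot, camrig, telemetry
import cv2,numpy as np
s=telemetry.get_state();print(s)
a=camrig.grab_frame("scene");b=camrig.grab_frame("top")
np.save('scene.npy',a);np.save('top.npy',b)
cv2.imwrite('pics/scene.png',cv2.resize(a[:,:,::-1],(800,600),interpolation=cv2.INTER_CUBIC))
cv2.imwrite('pics/top.png',cv2.resize(b[:,:,::-1],(800,600),interpolation=cv2.INTER_CUBIC))
for n in("scene","top","wrist"):print(n,camrig.camera_model(n))
E
```

```text
pics
station.py
{'clock': 0.0, 'qpos': array([-1.35009399e+00,  8.79287887e-02,  1.37223399e+00, -3.45772055e-05,
        1.68361203e+00, -1.03081654e-01]), 'joint_velocities': array([-9.23386280e-04,  4.96448149e-04, -6.90343269e-05,  1.64758163e-03,
        1.18356521e-03, -5.44701127e-04]), 'effort': array([-5.12174938e-04, -3.40184355e+01, -3.02427328e+01,  7.20188697e-02,
        3.31098866e-02, -1.79133822e-04]), 'position': array([ 0.17486381, -0.52090532,  0.21532877]), 'tool_rot': array([-3.13941854e+00, -1.90358526e-04,  3.23779926e-01]), 'contact_force': array([0.16339776, 1.45102003, 0.34067416]), 'wrist_torque': array([-0.03284443, -0.01786175, -0.00921716]), 'gripper_force': 0.0, 'gripper_width': 0.09408667653305833}
scene {'mtx': array([[435.75021812,   0.        , 249.51342787],
       [  0.        , 435.75021812, 194.90513883],
       [  0.        ,   0.        ,   1.        ]]), 'rvec': array([ 1.12979647, -2.36703984,  1.01726671]), 'tvec': array([0.39558059, 0.41424153, 0.96855512])}
top {'mtx': array([[496.7880796 ,   0.        , 254.85244902],
       [  0.        , 496.7880796 , 193.4847946 ],
       [  0.        ,   0.        ,   1.        ]]), 'rvec': array([ 1.86312416, -1.95081329,  0.54233715]), 'tvec': array([0.00916631, 0.58396943, 1.35819865])}
wrist {'mtx': array([[297.31863964,   0.        , 256.08956914],
       [  0.        , 297.31863964, 195.34771902],
       [  0.        ,   0.        ,   1.        ]]), 'tool_from_camera': array([[-2.49511800e-04, -9.68895053e-01, -2.47471843e-01,
         7.21515748e-02],
       [ 9.99999540e-01, -4.70873073e-04,  8.35306771e-04,
         2.11118117e-04],
       [-9.25852425e-04, -2.47471521e-01,  9.68894725e-01,
        -1.68695622e-01],
       [ 0.00000000e+00,  0.00000000e+00,  0.00000000e+00,
         1.00000000e+00]])}
```

View pics/scene.png

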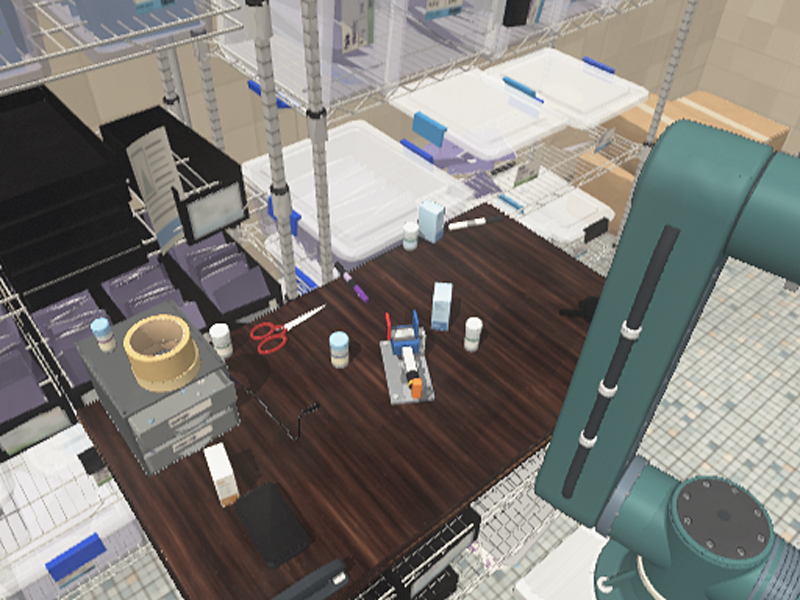

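View pics/top.png

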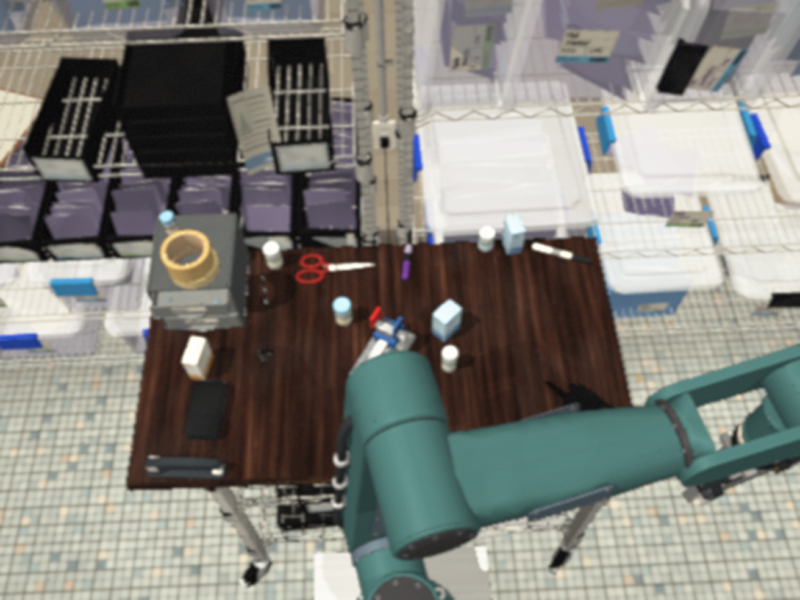

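The scene picture shows the coupler at about (405,345) of 800x600, with the red grip at (389,325), the blue grip at (416,325) and the orange grip at (417,388). In the top view the red grip is at (376,315) and the blue one at (390,330), with the tail hidden behind the arm.

```bash
cat > h.py <<'E'
import numpy as np,cv2
from scipy.spatial.transform import Rotation as R
from station import robot, camrig, telemetry
def ray(name,uv,pose=None):
    """world ray (origin,dir) of full-res pixel; pose=(position,tool_rot) for wrist"""
    c=camrig.camera_model(name);K=c['mtx']
    p=(np.array(uv,float)-K[:2,2])/[K[0,0],K[1,1]]
    if name!='wrist':
        M=cv2.Rodrigues(c['rvec'])[0]
        d=M.T@np.r_[p,1];o=-M.T@c['tvec']
    else:
        t=np.linalg.norm(p);dc=np.r_[p/t*np.sin(t),np.cos(t)]
        T=c['tool_from_camera'];Rt=R.from_euler('xyz',pose[1]).as_matrix()
        o=pose[0]+Rt@T[:3,3];d=Rt@T[:3,:3]@dc
    return o,d/np.linalg.norm(d)
def atz(r,z): return r[0]+r[1]*(z-r[0][2])/r[1][2]
def tri(rays):
    A=sum(np.eye(3)-np.outer(d,d) for o,d in rays);b=sum((np.eye(3)-np.outer(d,d))@o for o,d in rays)
    x=np.linalg.solve(A,b);return x,[np.linalg.norm(np.cross(d,x-o))*1e3 for o,d in rays]
def proj(P,pose):
    c=camrig.camera_model('wrist');T=c['tool_from_camera'];K=c['mtx']
    Rt=R.from_euler('xyz',pose[1]).as_matrix()
    q=(np.asarray(P)-pose[0])@Rt; q=(q-T[:3,3])@T[:3,:3]
    t=np.arctan2(np.hypot(q[...,0],q[...,1]),q[...,2]);n=np.hypot(q[...,0],q[...,1])
    return np.stack([K[0,0]*t*q[...,0]/n+K[0,2],K[0,0]*t*q[...,1]/n+K[1,2]],-1)
E
python3 - <<'E'
from h import *
for n,uv,z in[('scene',(416,382),.082),('scene',(390,315),.112),('scene',(416,313),.112),('top',(379,309),.112),('top',(399,323),.112)]:
    print(n,uv,atz(ray(n,np.array(uv)*.64),z).round(3))
for n,uv,z in[('top',(343,300),.065),('top',(450,350),.066),('top',(447,305),.08),('scene',(360,285),0)]:print(n,uv,atz(ray(n,np.array(uv)*.64),z).round(3))
E
```

```text
scene (416, 382) [0.472 0.07  0.082]
scene (390, 315) [0.6   0.022 0.112]
scene (416, 313) [ 0.574 -0.017  0.112]
top (379, 309) [0.603 0.021 0.112]
top (399, 323) [ 0.568 -0.018  0.112]
top (343, 300) [0.658 0.098 0.065]
top (450, 350) [ 0.526 -0.12   0.066]
top (447, 305) [ 0.625 -0.12   0.08 ]
scene (360, 285) [ 0.796 -0.058  0.   ]
```

Careful with the scale: shifts go in shares of 60 cm and turns go in shares of pi rad. That gives: 0.48 m is 0.8, 0.44 m is 0.7333, -1.8 rad is -0.573.

>>> nudge_tcp([
  [0.094, 0.0667, -0.06, -0.0583, -0.0477],
  [0.094, 0.1333, -0.12, -0.0583, -0.0955],
  [0.094, 0.2, -0.18, -0.0583, -0.1432],
  [0.094, 0.2667, -0.24, -0.0583, -0.191],
  [0.094, 0.3333, -0.3, -0.0583, -0.2387],
  [0.094, 0.4, -0.36, -0.0583, -0.2865],
  [0.094, 0.4667, -0.42, -0.0583, -0.3342],
  [0.094, 0.5333, -0.48, -0.0583, -0.382],
  [0.094, 0.6, -0.54, -0.0583, -0.4297],
  [0.094, 0.6667, -0.6, -0.0583, -0.4775],
  [0.094, 0.7333, -0.66, -0.0583, -0.5252],
  [0.094, 0.8, -0.7167, -0.0583, -0.573],
], clamp_n=20)

```text
clock: 1.3
position: [0.4669, -0.0046, 0.2512]
tool_rot: [-3.141, 0.0, 2.13]
contact_force: [0.4, 0.0, -0.7]
gripper_width: 0.094
gripper_force: 0.0
```

>>> nudge_tcp([
  [0.094, 0, 0, 0, -0.0477],
  [0.094, 0, 0, 0, -0.0955],
  [0.094, 0, 0, 0, -0.1528],
  [0.094, 0, 0, 0, -0.1528],
  [0.094, 0, 0, 0, -0.1528],
  [0.094, 0, 0, 0, -0.1528],
])

```text
clock: 1.9
position: [0.4664, -0.0067, 0.2511]
tool_rot: [-3.141, -0.001, 2.603]
contact_force: [0.4, 0.2, -0.5]
gripper_width: 0.0941
gripper_force: 0.0
```

In the tool's units: 0.068 m is 0.1133, 0.04 m is 0.0667.

```bash
cat > snap.py <<'E'
import sys
from h import *
s=telemetry.get_state();a=camrig.grab_frame('wrist');n=sys.argv[1]
np.savez(n+'.npz',p=s['position'],r=s['tool_rot'],a=a)
cv2.imwrite('pics/'+n+'.png',cv2.resize(a[:,:,::-1],(800,600),interpolation=cv2.INTER_CUBIC))
E
python3 snap.py w1
```

>>> nudge_tcp([
  [0.094, 0, 0.0667, 0, 0],
  [0.094, 0, 0.1133, 0, 0],
  [0.094, 0, 0.1133, 0, 0],
  [0.094, 0, 0.1133, 0, 0],
  [0.094, 0, 0.1133, 0, 0],
])

```text
clock: 2.45
position: [0.501, 0.051, 0.2514]
tool_rot: [-3.141, 0.0, 2.603]
contact_force: [0.6, 0.1, 0.3]
gripper_width: 0.0937
gripper_force: 0.0
```

```bash
python3 snap.py w2
```

```text
(no output)
```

View pics/w1.png

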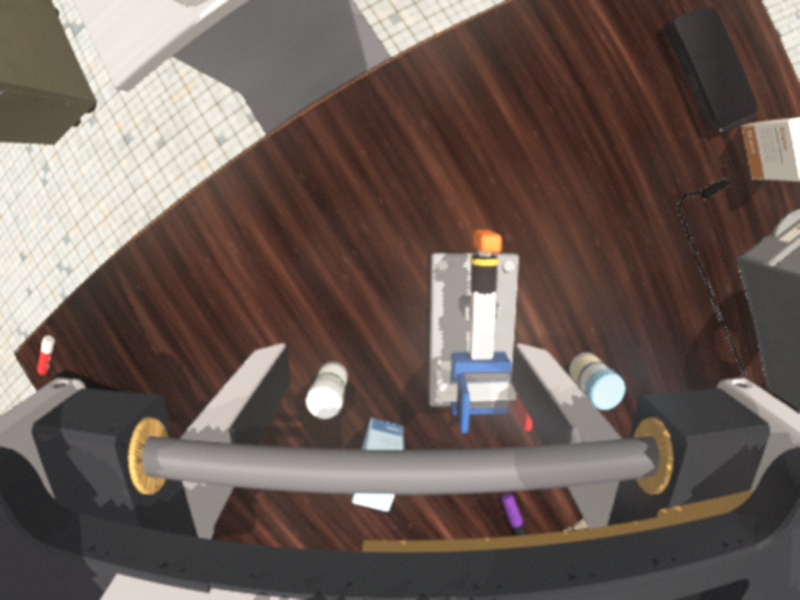

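View pics/w2.png

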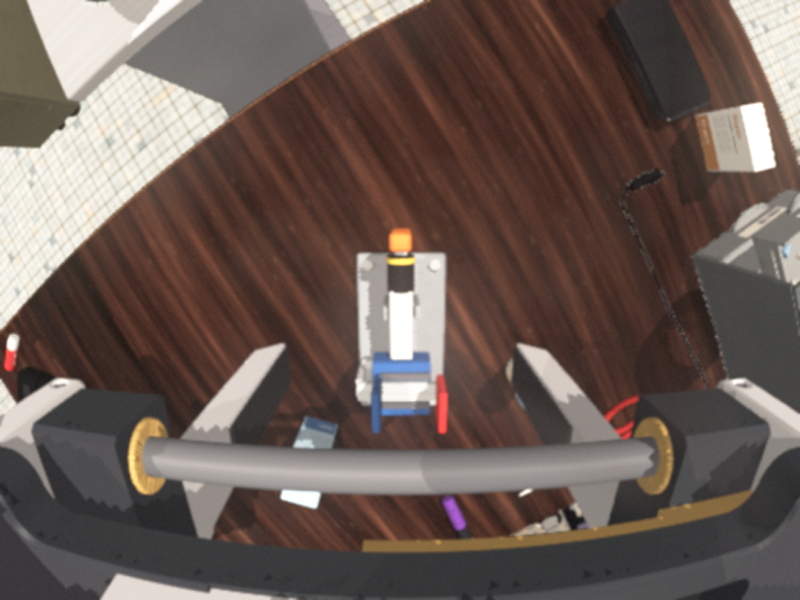

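w1 shows the orange grip at (488,242), the stand plate's tail corners at (432,253) and (517,254), and the blue grip at (464,408). In w2 the orange grip is at (401,240), the blue grip's top end at (376,425) and the red one's at (443,425). The tool yaw is nearly aligned with the tongue. Next is a zoomed pair of crops for exact pixels.

```bash
python3 - <<'E'
from h import *
o=[]
for n,x0 in(('w1',260),('w2',210)):
    a=np.load(n+'.npz')['a'][135:285,x0:x0+95][:,:,::-1]
    a=cv2.resize(a,None,fx=4,fy=4,interpolation=cv2.INTER_CUBIC)
    for k in range(0,95,10):cv2.putText(a,str(x0+k),(k*4,8),0,.3,(255,255,255),1);cv2.line(a,(k*4,10),(k*4,16),(0,255,0),1)
    for k in range(0,150,10):cv2.putText(a,str(135+k),(0,k*4+4),0,.3,(255,255,255),1);cv2.line(a,(22,k*4),(28,k*4),(0,255,0),1)
    o.append(a)
cv2.imwrite('pics/c.png',np.hstack(o))
E
```

```text
(no output)
```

View pics/c.png

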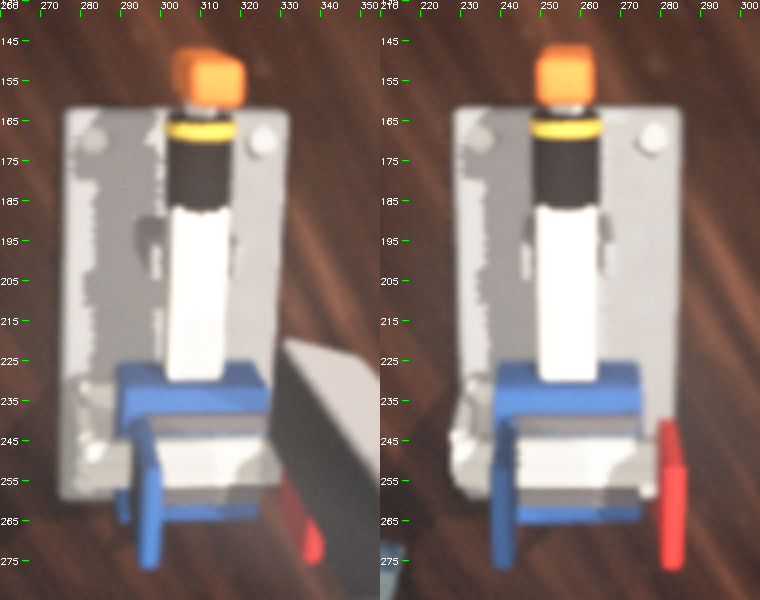

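The crop shows the orange top face centred at w1 (314.4,155.5) and w2 (256.4,155), the blue plate's top at w1 (297.2,264.7) and w2 (240.9,263.7), and the red one's at w2 (283.5,264.6).

```bash
python3 - <<'E'
from h import *
P={n:(lambda d:(d['p'],d['r']))(np.load(n+'.npz')) for n in('w1','w2')}
W=lambda n,u:ray('wrist',u,P[n])
o,e=tri([W('w1',(314.4,155.5)),W('w2',(256.4,155))]);print('orange top',o,e)
b,e=tri([W('w1',(297.2,264.7)),W('w2',(240.9,263.7))]);print('blue top',b,e)
r=atz(W('w2',(283.5,264.6)),.112);b=atz(W('w2',(240.9,263.7)),.112);b1=atz(W('w1',(297.2,264.7)),.112);print(r,b,b1,np.linalg.norm(r-b))
o2=atz(W('w2',(256.4,155)),.082);o1=atz(W('w1',(314.4,155.5)),.082);print(o2,o1)
# pose fit: orange (-.123,0,.034+.048), blue(0,-.019), red(0,.031)
from scipy.optimize import least_squares
def f(x):
    c,s=np.cos(x[2]),np.sin(x[2]);L=np.array([[-.123,0,.082],[0,-.019,.112],[0,.031,.112]])
    Q=L.copy();Q[:,0]=x[0]+c*L[:,0]-s*L[:,1];Q[:,1]=x[1]+s*L[:,0]+c*L[:,1]
    # stand plate tail corners (-.105,+-.04,.01)
    C=np.array([[x[0]+c*-.105-s*y,x[1]+s*-.105+c*y,.01] for y in(-.04,.04)])
    a=proj(np.vstack([Q[:2],C]),P['w1'])-[[314.4,155.5],[297.2,264.7],[276.3,162.3],[332.3,163]]
    d=proj(np.vstack([Q,C]),P['w2'])-[[256.4,155],[240.9,263.7],[283.5,264.6],[228.8,162.3],[284.7,162.3]]
    return np.vstack([a,d]).ravel()
s=least_squares(f,[.58,.01,-.54]);print(s.x,f(s.x).reshape(-1,2).round(1))
x=s.x;g=x[:2]-.123*np.array([np.cos(x[2]),np.sin(x[2])]);print('gauge',g)
st=telemetry.get_state();print(st['position'],st['tool_rot'])
Rt=R.from_euler('xyz',st['tool_rot']).as_matrix()
print('to gauge in tool',Rt.T@(np.r_[g,.072]-st['position']),'turn',-(x[2]+np.pi-st['tool_rot'][2]))
E
```

```text
orange top [0.47363936 0.0676989  0.08060533] [np.float64(0.1500949559133434), np.float64(0.1500949559133681)]
blue top [ 0.57277152 -0.0130296   0.103993  ] [np.float64(0.6163762566576745), np.float64(0.6163762566577315)]
[0.59538773 0.03169222 0.112     ] [ 0.56885334 -0.01010388  0.112     ] [ 0.56913762 -0.01226147  0.112     ] 0.049507447680747815
[0.47363236 0.06770468 0.082     ] [0.47322946 0.06761764 0.082     ]
[ 0.57928333  0.0048973  -0.5380147 ] [[ 0.4  0.2]
 [ 0.8 -0.1]
 [-0.1 -0.1]
 [-0.2 -0.2]
 [ 0.2 -0.1]
 [-0.6  1. ]
 [-0.2 -0.1]
 [-0.9 -0.3]
 [ 0.6 -0.3]]
gauge [0.47365982 0.06792646]
[0.50105156 0.05092292 0.25158277] [-3.14125478e+00  2.48885050e-04  2.60267356e+00]
to gauge in tool [0.0322804  0.00059652 0.17957455] turn -0.0009044009159819844
```

In the tool's units: 0.187 m is 0.3117, 0.12 m is 0.2.

>>> nudge_tcp([
  [0.08, 0.0533, 0.0017, 0.0667, 0],
  [0.08, 0.0533, 0.0017, 0.1333, 0],
  [0.07, 0.0533, 0.0017, 0.2, 0],
  [0.06, 0.0533, 0.0017, 0.25, 0],
  [0.05, 0.0533, 0.0017, 0.2833, 0],
  [0.05, 0.0533, 0.0017, 0.3, 0],
  [0.05, 0.0533, 0.0017, 0.3117, 0],
  [0.05, 0.0533, 0.0017, 0.3117, 0],
  [0.05, 0.0533, 0.0017, 0.3117, 0],
], clamp_n=30)

```text
clock: 3.4
position: [0.4753, 0.0687, 0.0657]
tool_rot: [3.14, 0.002, 2.603]
contact_force: [0.6, -0.0, -0.3]
gripper_width: 0.0502
gripper_force: 0.0
```

```bash
python3 snap.py w3
```

```text
(no output)
```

View pics/w3.png

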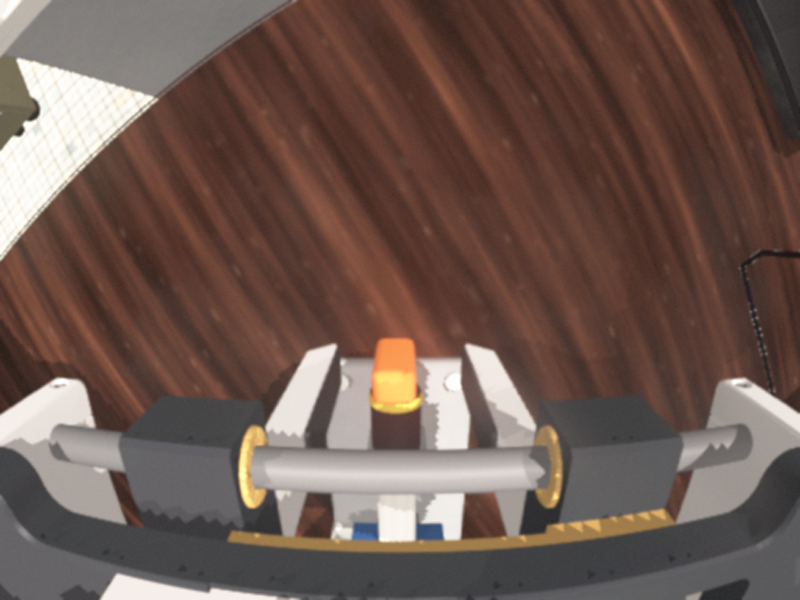

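The orange grip at (395,370) sits between the open fingers, about 1 mm off centre. Close on it.

In the tool's units: -0.0015 m is -0.0025, 0.001 m is 0.0017.

>>> nudge_tcp([
  [0.05, 0.0017, -0.0025, 0.0017, 0],
  [0.02, 0.0017, -0.0025, 0.0017, 0],
  [0.0, 0.0017, -0.0025, 0.0017, 0],
  [0.0, 0.0017, -0.0025, 0.0017, 0],
  [0.0, 0.0017, -0.0025, 0.0017, 0],
  [0.0, 0.0017, -0.0025, 0.0017, 0],
  [0.0, 0.0017, -0.0025, 0.0017, 0],
], clamp_n=30)

```text
clock: 4.15
position: [0.4728, 0.0682, 0.0635]
tool_rot: [3.142, 0.0, 2.604]
contact_force: [0.7, 1.6, -0.6]
gripper_width: 0.0158
gripper_force: 30.0
```

Gripped, with an opening of 15.8 mm. Now draw it 31 mm.

In the tool's units: 0.031 m is 0.0517, 0.028 m is 0.0467.

>>> nudge_tcp([
  [0.0, 0.0083, 0, 0, 0],
  [0.0, 0.0167, 0, 0, 0],
  [0.0, 0.025, 0, 0, 0],
  [0.0, 0.0333, 0, 0, 0],
  [0.0, 0.04, 0, 0, 0],
  [0.0, 0.0467, 0, 0, 0],
  [0.0, 0.0517, 0, 0, 0],
  [0.0, 0.0517, 0, 0, 0],
  [0.0, 0.0517, 0, 0, 0],
])

```text
clock: 5.05
position: [0.4475, 0.0831, 0.0637]
tool_rot: [3.141, 0.005, 2.604]
contact_force: [6.9, -3.9, -4.4]
gripper_width: 0.016
gripper_force: 30.0
```

```bash
python3 snap.py w4
```

```text
(no output)
```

View pics/w4.png

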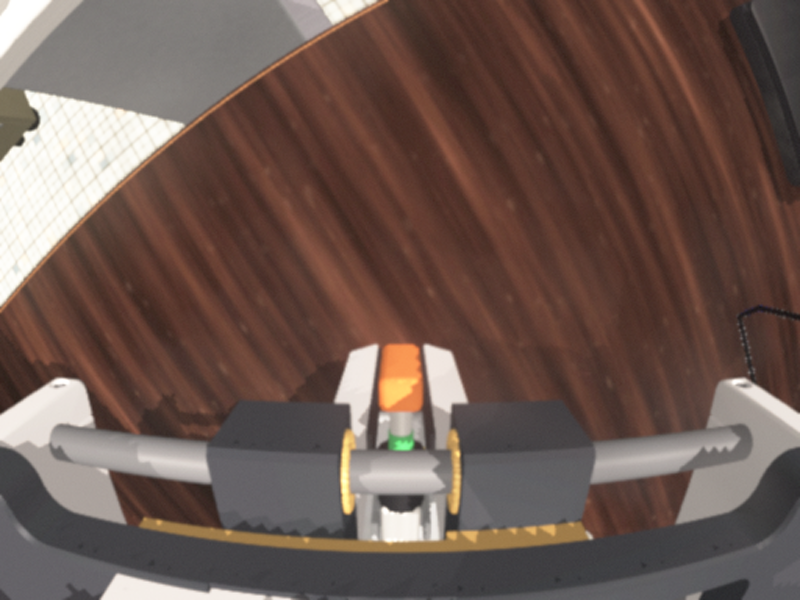

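The green ring shows at (401,442), with no red visible below it. Measured travel is 29.4 mm at about 8 N, so I'll draw 2.5 mm more and hold.

In the tool's units: 0.0025 m is 0.0042.

>>> nudge_tcp([
  [0.0, 0.0042, 0, 0, 0],
  [0.0, 0.0042, 0, 0, 0],
  [0.0, 0.0042, 0, 0, 0],
  [0.0, 0.0042, 0, 0, 0],
  [0.0, 0.0042, 0, 0, 0],
  [0.0, 0.0042, 0, 0, 0],
  [0.0, 0.0042, 0, 0, 0],
  [0.0, 0.0042, 0, 0, 0],
  [0.0, 0.0042, 0, 0, 0],
  [0.0, 0.0042, 0, 0, 0],
  [0.0, 0.0042, 0, 0, 0],
  [0.0, 0.0042, 0, 0, 0],
])

```text
clock: 6.3
position: [0.4457, 0.0843, 0.0638]
tool_rot: [3.141, 0.005, 2.604]
contact_force: [7.5, -4.7, -4.5]
gripper_width: 0.0155
gripper_force: 30.0
```

```bash
python3 snap.py w5; python3 - <<'E'
from h import *
a=np.load('w5.npz')['a'][200:320,215:300][:,:,::-1]
cv2.imwrite('pics/c5.png',cv2.resize(a,None,fx=5,fy=5,interpolation=cv2.INTER_CUBIC))
E
```

```text
(no output)
```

View pics/c5.png

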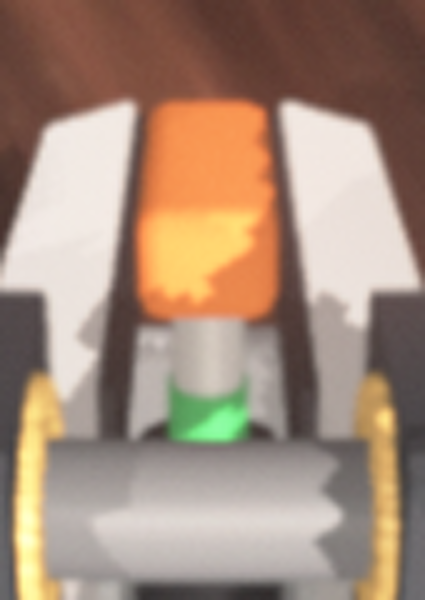

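The green ring is out at (207,410) in the crop and no red shows. The force of 8.9 N means about 30 mm. It has held for over 1 s, so guide it home and release.

In the tool's units: -0.033 m is -0.055, -0.03 m is -0.05.

>>> nudge_tcp([
  [0.0, -0.01, 0, 0, 0],
  [0.0, -0.02, 0, 0, 0],
  [0.0, -0.03, 0, 0, 0],
  [0.0, -0.04, 0, 0, 0],
  [0.0, -0.05, 0, 0, 0],
  [0.0, -0.055, 0, 0, 0],
  [0.0, -0.055, 0, 0, 0],
  [0.0, -0.055, 0, 0, 0],
  [0.05, -0.055, 0, 0, 0],
  [0.05, -0.055, 0, 0, 0],
  [0.05, -0.055, 0, 0, 0],
  [0.05, -0.055, 0, 0, 0],
])

```text
clock: 7.55
position: [0.4723, 0.0684, 0.0634]
tool_rot: [-3.141, -0.0, 2.604]
contact_force: [0.6, 0.3, -0.3]
gripper_width: 0.0445
gripper_force: 0.0
```

>>> nudge_tcp([
  [0.05, 0, 0, -0.0667, 0],
  [0.05, 0, 0, -0.1333, 0],
  [0.08, 0, 0, -0.2, 0],
  [0.08, -0.0583, 0, -0.2667, 0],
  [0.08, -0.0583, 0, -0.3117, 0],
  [0.08, -0.0583, 0, -0.3117, 0],
  [0.08, -0.0583, 0, -0.3117, 0],
  [0.08, -0.0583, 0, -0.3117, 0],
])

```text
clock: 8.35
position: [0.5014, 0.0506, 0.2484]
tool_rot: [-3.14, -0.003, 2.604]
contact_force: [0.1, -0.4, 0.3]
gripper_width: 0.0801
gripper_force: 0.0
```

```bash
python3 snap.py w6
python3 - <<'E'
from h import *
a=np.load('w6.npz')['a'][135:285,210:305][:,:,::-1]
cv2.imwrite('pics/c6.png',cv2.resize(a,None,fx=4,fy=4,interpolation=cv2.INTER_CUBIC))
E
```

```text
(no output)
```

View pics/c6.png

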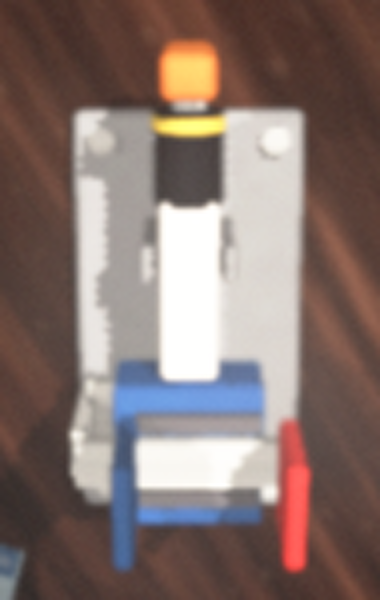

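c6 shows the gauge fully home, with the orange grip at (189,70) just as before, and the coupler still seated and latched. Next, move over the grips.

In the tool's units: 0.1 m is 0.1667, -0.086 m is -0.1433.

>>> nudge_tcp([
  [0.094, -0.0717, 0.0017, 0, 0],
  [0.094, -0.1433, 0.0017, 0, 0],
  [0.094, -0.1433, 0.0017, 0.0667, 0],
  [0.094, -0.1433, 0.0017, 0.1333, 0],
  [0.094, -0.1433, 0.0017, 0.1667, 0],
  [0.094, -0.1433, 0.0017, 0.1667, 0],
  [0.094, -0.1433, 0.0017, 0.1667, 0],
  [0.094, -0.1433, 0.0017, 0.1667, 0],
], clamp_n=45)

```text
clock: 9.2
position: [0.5776, 0.0074, 0.1522]
tool_rot: [3.14, 0.003, 2.604]
contact_force: [1.1, -0.5, 0.1]
gripper_width: 0.094
gripper_force: 0.0
```

In the tool's units: 0.06 m is 0.1, 0.052 m is 0.0867.

>>> nudge_tcp([
  [0.094, 0.0017, -0.0017, 0.0333, 0],
  [0.094, 0.0017, -0.0017, 0.0667, 0],
  [0.094, 0.0017, -0.0017, 0.0867, 0],
  [0.094, 0.0017, -0.0017, 0.1, 0],
  [0.094, 0.0017, -0.0017, 0.1, 0],
  [0.094, 0.0017, -0.0017, 0.1, 0],
  [0.094, 0.0017, -0.0017, 0.1, 0],
])

```text
clock: 9.9
position: [0.5762, 0.0069, 0.0917]
tool_rot: [3.141, 0.002, 2.604]
contact_force: [-0.5, 0.4, 0.3]
gripper_width: 0.0942
gripper_force: 0.0
```

>>> nudge_tcp([
  [0.07, 0, 0, 0, 0],
  [0.06, 0, 0, 0, 0],
  [0.05, 0, 0, 0, 0],
  [0.04, 0, 0, 0, 0],
  [0.03, 0, 0, 0, 0],
  [0.02, 0, 0, 0, 0],
  [0.02, 0, 0, 0, 0],
  [0.02, 0, 0, 0, 0],
  [0.02, 0, 0, 0, 0],
  [0.02, 0, 0, 0, 0],
  [0.02, 0, 0, 0, 0],
  [0.02, 0, 0, 0, 0],
], clamp_n=45)

```text
clock: 11.1
position: [0.575, 0.0047, 0.0918]
tool_rot: [-3.137, 0.002, 2.603]
contact_force: [-2.1, -2.9, 6.8]
gripper_width: 0.043
gripper_force: 44.7
```

Squeezed fully, at about 43 mm over the plates. Lift slowly.

In the tool's units: -0.082 m is -0.1367, -0.076 m is -0.1267.

>>> nudge_tcp([
  [0.02, 0, -0.0025, 0, 0],
  [0.02, 0, -0.0025, -0.0067, 0],
  [0.02, 0, -0.0025, -0.0167, 0],
  [0.02, 0, -0.0025, -0.03, 0],
  [0.02, 0, -0.0025, -0.0467, 0],
  [0.02, 0, -0.0025, -0.0633, 0],
  [0.02, 0, -0.0025, -0.08, 0],
  [0.02, 0, -0.0025, -0.0967, 0],
  [0.02, 0, -0.0025, -0.1133, 0],
  [0.02, 0, -0.0025, -0.1267, 0],
  [0.02, 0, -0.0025, -0.1367, 0],
  [0.02, 0, -0.0025, -0.1367, 0],
])

```text
clock: 12.3
position: [0.5752, 0.0056, 0.1738]
tool_rot: [3.141, 0.002, 2.604]
contact_force: [0.6, 0.4, -5.8]
gripper_width: 0.0431
gripper_force: 44.6
```

>>> nudge_tcp([
  [0.02, 0, 0, 0, 0],
  [0.02, 0, 0, 0, 0],
  [0.02, 0, 0, 0, 0],
  [0.02, 0, 0, 0, 0],
  [0.02, 0, 0, 0, 0],
  [0.02, 0, 0, 0, 0],
])

```text
clock: 12.9
position: [0.5746, 0.0056, 0.1723]
tool_rot: [-3.141, -0.0, 2.604]
contact_force: [0.1, -0.0, -4.7]
gripper_width: 0.0426
gripper_force: 44.6
```

```bash
python3 - <<'E'
from h import *
a=camrig.grab_frame('scene')[170:290,200:340][:,:,::-1]; b=camrig.grab_frame('wrist')[:,:,::-1]
a=cv2.resize(a,(350,300),interpolation=cv2.INTER_CUBIC);b=cv2.resize(b[84:,56:456],(400,300))
cv2.imwrite('pics/f.png',np.hstack([a,b]))
E
```

```text
(no output)
```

View pics/f.png

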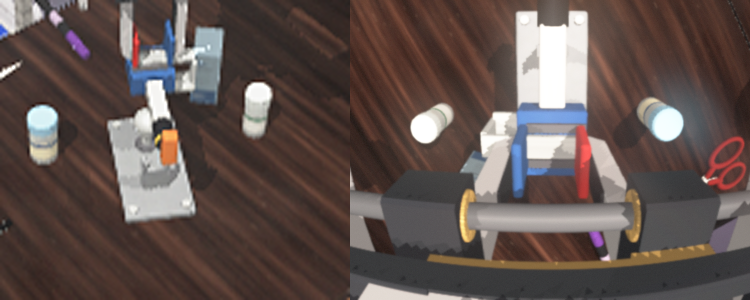

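The coupler is up off the ball and held between the fingers. The orange grip's top is at (168,132) in the left crop, and the vials stand undisturbed. Check level numerically before handing in.

```bash
python3 - <<'E'
from h import *
c=camrig.camera_model('scene')
for z in(.123,.143,.163):print(z,(cv2.projectPoints(np.array([[.4737,.0679,z]]),c['rvec'],c['tvec'],c['mtx'],None)[0].ravel()-[200,170])/.4)
E
```

```text
0.123 [167.50059904 158.47123645]
0.143 [168.2744462 145.3931987]
0.163 [169.06800401 131.9820502 ]
```

Level: the orange grip is where it should be (z = 0.163). Hand in.

```bash
python3 -c "
from station import robot, camrig, telemetry
print(robot.finish_job())"
```

```text
the job is handed in; nothing more can be done
None
```

I drew the gauge to about 30 mm, held it over 1 s and returned it home, then squeezed the latch fully and lifted the coupler about 8 cm; it was level and still in the grip when I handed in (no verdict was shown).

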